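Load a battery pack into the stock-room charging cradle

TASK

Put the battery pack with the green band on charge: with its tail held up, hook the white tongue under the yellow lip of the charging cradle, then swing the tail down and press it until the orange latch snaps over the tail's foot. Leave the pack fully home and latched, and do not disturb the red-banded pack or anything else on the bench.

Things in the scene. Friction and masses are not known exactly. Their poses are not given: they have to be found in the camera images.
- pack: Pack to load, 0.28-0.52 kg: black body 120 (x) x 50 (y) x 40 (z) mm, green band. Origin: centre of the body's underside; starts flat on the bench. At -x a white tongue, x -78 to -60, 36 wide, 8 thick, flush with the underside. At +x (tail) a grey foot, x 60 to 70, 36 wide, 14 high from the underside. Mass centre near x 0: grip the 50 mm width there.
- pack_nose (a point): Point on the pack: middle of the bottom edge of the tongue's tip (pack x -78, y 0, z 0 mm); axes as the pack.
- pack_tail (a point): Point on the pack: middle of the bottom edge of the foot's end (pack x 70, y 0, z 0 mm); axes as the pack.
- cradle: Fixed charging cradle, base 225 x 100 x 12 mm. Origin on the bench under the pack's home; x runs from lip (-x) to latch (+x). Home of the pack: this pose raised 12 mm (pocket floor). Tongue stop at x -79.5. Guides at y +-27.2 (2.2 mm play a side), flaring above 7 mm to 14 mm over the floor, only at x -60 to -25 and 25 to 56: the middle is open for fingers. End wall at x 71.5, 12 high.
- pocket (a point): Point on the cradle's pocket floor, 12 mm above its origin; the pack's origin coincides with it when home; axes as the cradle.
- lip_edge (a point): Free lower edge of the yellow lip: cradle x -69.5, y 0, 13 mm over the pocket floor; axes as the cradle. The lip (6 thick, 64 wide) overhangs 10 mm from the stop, its underside sloping to 10 mm over the floor at the stop. The 8 mm tongue enters with the pack tilted tail-up by up to about 17 degrees; a flat pack put straight down lands on top of the lip.
- latch (a joint): Orange spring latch at the cradle's +x end: 0 = sprung out (latched), up to 0.0075 m pushed back. Spring 4.5 N at 0, 500 N/m. On top a ramp, 60 degrees from level, from x 65, 18 mm over the floor, to x 71, 28 mm. The foot pushes the latch back with 5 to 15 N at the tail, then little force until it snaps, pack on the floor. A tail only lowered onto the ramp stays propped, about 8 degrees up.
- latch_tip (a point): Lower edge of the latch's nose, cradle x 65 mm, 15.5 mm over the pocket floor when the latch is at 0; 26 mm wide. The foot (14 mm high) goes beneath it.
- spare: Another pack of the same make with a red band; to be left alone. Origin and axes as the pack's.
- tape: Bystander: cardboard-brown tape core lying on its side, 90 mm across, 48 high; origin centre of underside.
- carton: Bystander: cardboard carton 100 x 130 x 75 mm; origin centre of underside.
- jar: Bystander: glass jar, 64 mm across, 85 high; origin centre of underside.
- driver: Bystander: screwdriver 200 mm long lying on the bench.
- printer: Bystander: blue hand-held label printer 100 x 75 x 45 mm; origin centre of underside.
- screwbin: Bystander: yellow open bin 140 x 100 x 60 mm; origin centre of underside.

How it is judged:
By the outcome, as a careful person would: the job done as asked, in the order asked, and still so for the second after the job is handed in, with the robot touching nothing.
It also fails if it takes over 48 s, if anything falls off the work surface, if the arm or the gripper's body presses on something with over 40 N, if the wrist force passes 120 N, or if a joint passes its speed limit or range.

ROBOT

A 6-joint arm with a two-finger parallel gripper is mounted at the origin on the work surface. World frame = base frame: x ahead of the robot, y to its left, z up, the work surface at z = 0. Lengths are in mm, angles in rad, forces in N, time in s.
With the tool pointing down it reaches from about 225 to 725 mm from the base axis. Payload 3.1 kg.
Tool frame: the origin (TCP) lies at the very end of the fingers, on their centre line; the grasp point (between the pads) lies 19 mm behind it; z points along the fingers, y is the line along which they close (so a half turn about z gives the same grasp; the last joint's range is limited). The gripper opens to 85 mm and grips with 20 to 120 N. Pads are 22 mm wide; open, the fingers measure 114 mm over their backs; the gripper's body (76 mm by 85 mm) begins 54 mm behind the grasp point. The pads swing forward as they close: fully open they stand 13 mm farther back than shut.
Start: joints at [-1.412, 0.048, 0.099, 1.622, 0, 1.443], TCP at [148.499, -503.553, 231.312] pointing down, gripper open.
Joint ranges: [-2.91, 2.91], [-0.99, 1.94], [-1.21, 1.42], [-2.12, 2.29], [-1.49, 1.47], [-3.14, 3.14]. Speed limits (rad/s): [2.79, 2.79, 3.14, 3.14, 3.14, 3.14].

INTERFACE

Orientations are given as a unit quaternion [w, x, y, z].
In Python, from station import bot gives the robot as it stands.
- The arm moves only by the tool jog_arm, never from a script. Its argument "commands" is one flat list of numbers, 7 for each row, row after row: the shift along the world's x, y, z normalised to -1 to 1, where 1 is 0.5 m, then the turn, a rotation vector about the world's x, y, z normalised to -1 to 1, where 1 is 30 degrees, then the gripper command: -1 is fully open, 1 is shut, values between are in proportion. A call has 1 to 12 rows; each row shifts and turns the commanded pose from where the row before left it; what a row does not reach is not made up. A row lasts 1/10 s, in which the tool goes at most 50 mm and 8.59 degrees, less where a joint would pass 70% of its speed; a pose out of reach is approached as far as the arm can. A call with a number of a shift or a turn outside -1 to 1 is refused whole. A call with a gripper value outside its range is refused whole. The fingers move at their own pace and stop on an object; "squeeze" is the grip in N (left out, the last holds). Time passes only in rows, so rows that do not move let the fingers close. It gives the time, the measured TCP pose, the force, the opening and the grip force at its end, in the units of the state.
- bot.get_state(): the state, without advancing time (a new reading comes with each control period).
- bot.camera(name): name is "scene" or "top" or "wrist"; returns a dict with "pixels" (384x512x3 uint8, red, green, blue), "fx", "fy", "cx", "cy" (pixels), "k1" (the pictures are not rectified: a ray, as slopes to the right and down, at radius r is drawn at 1 + k1 r^2 times it, then the intrinsics apply), "cam_to_world" (4x4, takes a point from camera to world coordinates). Camera axes: x right, y down, z forward; pixel columns grow to the right and rows downward; lengths in mm; the calibration is good to about 2 mm. A picture is of the moment at which its call begins. There is no depth.
- bot.finish_job(): hands the job in; it is judged then, once.
The state is a dict: "t": time; "q": joint angles; "qd": joint speeds; "effort": joint torques, N m; "position": TCP position; "ee_rot": TCP orientation; "wrist_force": force on the tool from outside, world axes, zero at the start; "wrist_torque": the same for the moment, N m; "finger_gap": finger opening in mm; "finger_force": force on a finger pad.
Only numpy, scipy, OpenCV 4.12 (cv2) and the standard library are available. Lean on these libraries where they do the work, as an engineer would, in place of code of your own. Each camera call takes 0.05 s, during which the arm holds its last target. There are 200 camera calls.

## Working session

There is one attempt and no reset: what is moved stays moved. The work goes in short steps, Python scripts to look and compute and a tool call to move; the robot and the scene stay as the last step left them, time stands still between calls to the robot, and variables do not carry over. Pictures are saved under pics/ and viewed, at most 13 in all, crops included, and the job is handed in when it is done.

Besides the shell and the picture viewer there is one more tool, called as a command line: name --argument value ..., lists and objects as JSON in quotes. jog_arm: Moves the arm, as the interface text tells. Its arguments: {"type":"object","properties":{"commands":{"type":"array"},"squeeze":{"type":"number"}},"required":["commands"]}

```bash
mkdir -p pics; cat > h.py <<'E'
import numpy as np, cv2, json
from station import bot
def snap(n,f=None):
    c=bot.camera(n)
    c={k:(np.array(v) if not np.isscalar(v) else v) for k,v in c.items()}
    if f: cv2.imwrite('pics/'+f,cv2.cvtColor(c['pixels'].astype(np.uint8),cv2.COLOR_RGB2BGR)); np.save('pics/'+f[:-4]+'.npy',c,allow_pickle=True)
    return c
def load(f): return np.load('pics/'+f+'.npy',allow_pickle=True).item()
def ray(c,uv):
    uv=np.atleast_2d(uv).astype(float)
    d=np.c_[(uv[:,0]-c['cx'])/c['fx'],(uv[:,1]-c['cy'])/c['fy']]; s=d.copy()
    for _ in range(20): s=d/(1+c['k1']*(s**2).sum(1,keepdims=True))
    T=c['cam_to_world']; return T[:3,3],np.c_[s,np.ones(len(s))]@T[:3,:3].T
def onz(c,uv,z):
    o,d=ray(c,uv); return o+d*((z-o[2])/d[:,2])[:,None]
def proj(c,P):
    T=c['cam_to_world']; p=(np.atleast_2d(P)-T[:3,3])@T[:3,:3]; s=p[:,:2]/p[:,2:]
    s=s*(1+c['k1']*(s**2).sum(1,keepdims=True)); return s*[c['fx'],c['fy']]+[c['cx'],c['cy']]
E
python3 - <<'E'
from h import *
a=snap('top','top1.png'); b=snap('scene','scene1.png')
im=np.vstack([cv2.imread('pics/top1.png'),cv2.imread('pics/scene1.png')])
for c in(a,b): print(c['cam_to_world'].round(3).tolist(),c['fx'],c['k1'])
s=bot.get_state(); print({k:np.round(v,3).tolist() for k,v in s.items()})
E
```

```text
[[0.004, -0.991, 0.131, 372.405], [-1.0, -0.004, -0.001, -42.584], [0.002, -0.131, -0.991, 1336.775], [0.0, 0.0, 0.0, 1.0]] 492.4393603721813 0.0036061913609970768
[[-0.04, 0.69, -0.722, 1275.157], [0.999, 0.041, -0.016, -46.459], [0.018, -0.722, -0.691, 781.1], [0.0, 0.0, 0.0, 1.0]] 370.0566245507921 -0.08069032734152777
{'t': 0.1, 'q': [-1.412, 0.049, 0.098, 1.622, -0.0, 1.443], 'qd': [0.001, -0.001, 0.003, -0.002, 0.0, 0.001], 'effort': [0.002, -33.985, 32.094, 0.016, -0.0, 0.0], 'position': [148.393, -503.013, 230.221], 'ee_rot': [-0.001, 0.99, 0.143, -0.0], 'wrist_force': [-0.526, -0.689, 0.017], 'wrist_torque': [-0.002, 0.018, 0.005], 'finger_force': 0.0, 'finger_gap': 85.301}
```

View pics/top1.png

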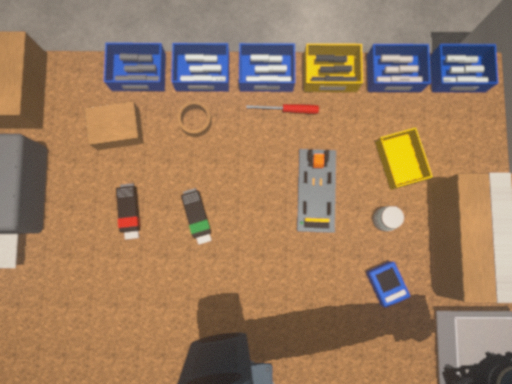

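View pics/scene1.png

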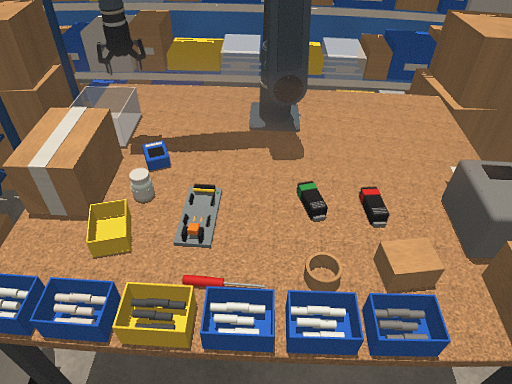

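The top view shows the green pack at (197,215), with its white tongue at (204,240). The cradle is at (317,190), lip at (317,221) and latch at (319,158). Both point roughly along world +x. The red pack is at (128,212).

```bash
python3 - <<'E'
from h import *
c=load('top1'); im=c['pixels'].astype(np.uint8); hsv=cv2.cvtColor(im,cv2.COLOR_RGB2HSV)
H,S,V=[hsv[...,i].astype(int) for i in range(3)]
def cent(m,box,name,z):
    x0,y0,x1,y1=box; mm=np.zeros(m.shape,np.uint8); mm[y0:y1,x0:x1]=m[y0:y1,x0:x1]
    n,l,st,ce=cv2.connectedComponentsWithStats(mm); i=1+st[1:,4].argmax(); ys,xs=np.where(l==i)
    r=cv2.minAreaRect(np.c_[xs,ys].astype(np.float32)); print(name,st[i],ce[i].round(1),[np.round(q,1) for q in r],'w',onz(c,ce[i],z).round(1))
    return np.c_[xs,ys]
g=cent((H>45)&(H<85)&(S>100),(175,180,220,250),'green',40)
cent((V<75),(175,180,220,250),'black',40)
cent((S<60)&(V>170),(190,225,220,250),'tongue',8)
o=cent((H>5)&(H<16)&(S>190)&(V>160),(300,145,335,175),'orange',40)
y=cent((H>20)&(H<32)&(S>150),(300,210,335,230),'lip',31)
gr=cent((S<80)&(V>70),(290,140,345,240),'cradle',12)
cr=np.vstack([cv2.resize(im[140:250,170:345],None,fx=4.5,fy=4.5,interpolation=cv2.INTER_CUBIC)])
cv2.imwrite('pics/crop1.png',cr[...,::-1])
w=cv2.resize(snap('wrist','w0.png')['pixels'].astype(np.uint8),None,fx=.5,fy=.5)
E
```

```text
green [190 220  19  14 170] [199.  226.3] [array([199.1, 226.1]), array([ 9.2, 18.3]), np.float64(71.6)] w [[445.7  97.9  40. ]]Traceback (most recent call last):
  File "<stdin>", line 10, in <module>
  File "<stdin>", line 6, in cent
ValueError: attempt to get argmax of an empty sequence
```

```bash
python3 - <<'E'
from h import *
c=load('top1'); im=c['pixels'].astype(np.uint8); hsv=cv2.cvtColor(im,cv2.COLOR_RGB2HSV)
H,S,V=[hsv[...,i].astype(int) for i in range(3)]
cr=cv2.resize(im[140:250,170:345],None,fx=4.5,fy=4.5,interpolation=cv2.INTER_CUBIC)
cv2.imwrite('pics/crop1.png',cr[...,::-1])
for p in [(193,205),(204,239),(319,158),(317,221),(317,200),(303,180),(306,170)]: print(p,im[p[1],p[0]],hsv[p[1],p[0]])
E
```

```text
(193, 205) [87 73 65] [11 64 87]
(204, 239) [232 223 215] [ 14  19 232]
(319, 158) [240 138  41] [ 15 211 240]
(317, 221) [204 165  55] [ 22 186 204]
(317, 200) [151 150 151] [150   2 151]
(303, 180) [124 119 117] [  9  14 124]
(306, 170) [136 135 134] [ 15   4 136]
```

View pics/crop1.png

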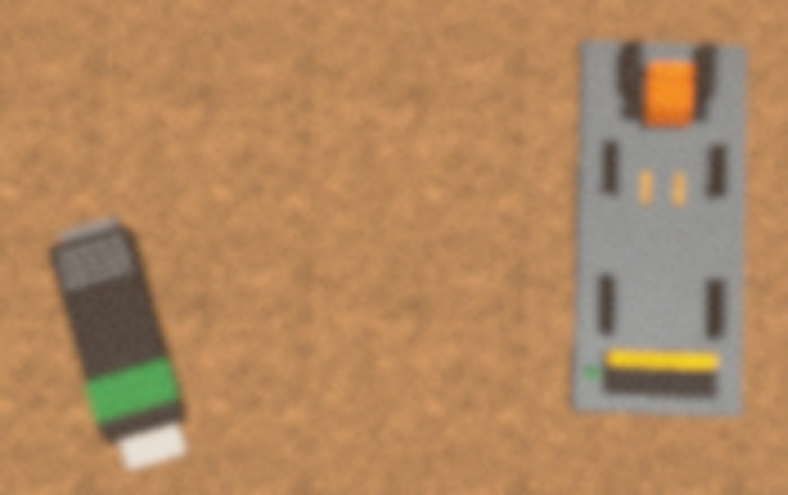

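The crop shows the cradle turned only a little from the image axes: yellow lip at crop (662,360), orange latch at (670,92). The green pack has its tail at (88,228) and tongue at (152,447), tilted about 16°.

```bash
python3 - <<'E'
from h import *
c=load('top1'); im=c['pixels'].astype(np.uint8); hsv=cv2.cvtColor(im,cv2.COLOR_RGB2HSV)
f=lambda x,y,z: onz(c,[170+(x+.5)/4.5-.5,140+(y+.5)/4.5-.5],z)[0]
to=f(152,447,8); ft=f(88,224,14); body=f(0.5*(54+185),0.5*(240+420),40)
g=onz(c,[199,226.3],40)[0]
d=ft-to; print('pack',to,ft,g,np.degrees(np.arctan2(d[1],d[0])), 'o from tongue/foot',to[:2]+ (ft-to)[:2]*69/134)
l=f(662,370,25+0); l2=f(662,351,25); la=f(670,126,27.5); 
cor=np.array([f(*p,12) for p in [(583,41),(748,46),(741,413),(574,408)]]); print(cor.round(1))
e=(cor[0]+cor[1]-cor[2]-cor[3])/2; print('cr yaw',np.degrees(np.arctan2(e[1],e[0])),np.linalg.norm(e), 'cen',cor.mean(0))
print('lip free edge top',f(662,351,31),f(608,351,31),f(718,354,31),'latchtip',la)
gd=[f(*p,26) for p in [(610,142),(717,146),(604,333),(713,337)]]; print(np.round(gd,1), np.mean(gd,0))
E
```

```text
pack [413.48793177  88.99284027   8.        ] [546.77352013 129.19892072  14.        ] [445.54969899  97.92895758  40.        ] 16.78612714126713 o from tongue/foot [482.12006309 109.69597124]
[[ 660.8 -170.    12. ]
 [ 658.1 -270.5   12. ]
 [ 434.9 -262.3   12. ]
 [ 437.5 -162.7   12. ]]
cr yaw -1.989287578208071 223.3870940449762 cen [ 547.82489838 -216.36942797   12.        ]
lip free edge top [ 470.31475379 -213.17098089   31.        ] [ 470.18825085 -181.30875526   31.        ] [ 468.67450684 -246.18435687   31.        ] latchtip [ 605.66177555 -220.20244739   27.5       ]
[[ 596.  -184.3   26. ]
 [ 593.9 -248.4   26. ]
 [ 481.2 -179.6   26. ]
 [ 479.1 -244.2   26. ]] [ 537.56952627 -214.1132162    26.        ]
```

jog_arm --commands '[0.028,0.051,0,0,0,0.25,-1,0.028,0.051,0,0,0,0.25,-1,0.028,0.051,0,0,0,0.25,-1,0.028,0.051,0,0,0,0.25,-1,0.028,0.051,0,0,0,0.25,-1,0.028,0.051,0,0,0,0.25,-1,0.028,0.051,0,0,0,0.25,-1,0.028,0.051,0,0,0,0.25,-1,0.028,0.051,0,0,0,0.25,-1,0.028,0.051,0,0,0,0.25,-1,0.028,0.051,0,0,0,0.25,-1,0.028,0.051,0,0,0,0.25,-1]'

```text
t: 1.3
position: [316.7, -196.3, 230.9]
ee_rot: [-0.0, 0.597, 0.802, 0.0]
wrist_force: [1.0, -0.1, -0.9]
finger_gap: 85.0
finger_force: 0.0
```

jog_arm --commands '[0.028,0.051,0,0,0,0.25,-1,0.028,0.051,0,0,0,0.25,-1,0.028,0.051,0,0,0,0.25,-1,0.028,0.051,0,0,0,0.25,-1,0.028,0.051,0,0,0,0.25,-1,0.028,0.051,0,0,0,0.25,-1,0.028,0.051,0,0,0,0.25,-1,0.028,0.051,0,0,0,0.25,-1,0.028,0.051,0,0,0,0.25,-1,0.028,0.051,0,0,0,0.25,-1,0.028,0.051,0,0,0,0.25,-1,0.028,0.051,0,0,0,0.25,-1]'

```text
t: 2.5
position: [484.6, 109.6, 230.6]
ee_rot: [-0.001, -0.146, 0.989, -0.0]
wrist_force: [0.5, -1.1, -0.0]
finger_gap: 85.4
finger_force: 0.0
```

```bash
python3 - <<'E'
from h import *
c=snap('wrist','w1.png'); print(c['cam_to_world'].round(3).tolist(),c['fx'],c['k1'])
s=bot.get_state(); print({k:np.round(s[k],3).tolist() for k in('t','q','position','ee_rot')})
E
```

```text
[[-0.288, 0.92, 0.266, 417.188], [0.958, 0.277, 0.08, 90.736], [-0.0, 0.278, -0.961, 374.756], [0.0, 0.0, 0.0, 1.0]] 332.5297104754529 -0.07529376094769195
{'t': 2.55, 'q': [0.092, -0.02, 0.028, 1.618, 0.004, -0.207], 'position': [486.343, 112.995, 230.046], 'ee_rot': [0.0, -0.149, 0.989, 0.002]}
```

View pics/w1.png

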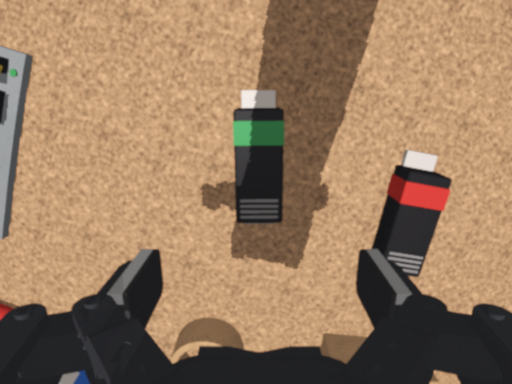

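The wrist view shows the green pack centred: tongue at (258,99), green band at (259,133), tail at (259,222). The cradle's edge is at far left.

```bash
python3 - <<'E'
from h import *
c=load('w1'); im=c['pixels'].astype(np.uint8); hsv=cv2.cvtColor(im,cv2.COLOR_RGB2HSV)
H,S,V=[hsv[...,i].astype(int) for i in range(3)]
def comp(m,box):
    x0,y0,x1,y1=box; mm=np.zeros(m.shape,np.uint8); mm[y0:y1,x0:x1]=m[y0:y1,x0:x1]
    n,l,st,ce=cv2.connectedComponentsWithStats(mm); i=1+st[1:,4].argmax(); ys,xs=np.where(l==i); return np.c_[xs,ys].astype(float)
t=comp((S<60)&(V>150),(225,80,290,115)); g=comp((H>45)&(H<85)&(S>90),(220,110,300,155)); 
for n,p,z in(('tongue',t,8),('green',g,40)):
    w=onz(c,p,z)[:,:2]; r=cv2.minAreaRect(w.astype(np.float32)); print(n,len(p),np.round(r[0],1),np.round(r[1],1),round(r[2],1))
a=onz(c,[[241,91],[276,90.5],],8); b=onz(c,[[237,221.5],[281,221.5],[234.5,109],[283,109]],40)
print(a.round(1),b.round(1)); 
m=b.mean(0); print('body centre',m, 'yaw',np.degrees(np.arctan2(*(b[0]+b[1]-b[2]-b[3])[[1,0]])), np.linalg.norm(b[0]-b[2]),np.linalg.norm(b[0]-b[1]))
s=bot.get_state(); print({k:np.round(s[k],3).tolist() for k in('t','q','position','ee_rot')})
E
```

```text
tongue 284 [420.   80.3] [18.8 17. ] 16.0
green 1277 [448.2  99.5] [24.7 49.3] 16.8
[[414.5  69.9   8. ]
 [403.3 105.3   8. ]] [[545.2 104.5  40. ]
 [531.6 149.8  40. ]
 [432.9  70.3  40. ]
 [419.2 115.9  40. ]]
body centre [482.24194409 110.12883455  40.        ] yaw 16.87601204304817 117.38046692692443 47.24148771836875
{'t': 2.55, 'q': [0.092, -0.02, 0.028, 1.618, 0.004, -0.207], 'position': [486.343, 112.995, 230.046], 'ee_rot': [0.0, -0.149, 0.989, 0.002]}
```

jog_arm --commands '[-0.0044,0.0034,-0.02,0,0,0.013,-1,0,0,-0.06,0,0,0,-1,0,0,-0.08,0,0,0,-1,0,0,-0.08,0,0,0,-1,0,0,-0.08,0,0,0,-1,0,0,-0.02,0,0,0,-1,0,0,0,0,0,0,-1,0,0,0,0,0,0,-1]'

```text
t: 3.35
position: [483.2, 109.9, 62.9]
ee_rot: [0.001, -0.146, 0.989, -0.0]
wrist_force: [-0.7, 0.0, 0.7]
finger_gap: 85.2
finger_force: 0.0
```

```bash
python3 - <<'E'
from h import *
for i in range(3):
  s=bot.get_state(); print({k:np.round(s[k],3).tolist() for k in('t','position','ee_rot')}); bot.camera('wrist')
E
```

```text
{'t': 3.35, 'position': [483.208, 109.86, 62.933], 'ee_rot': [0.001, -0.146, 0.989, -0.0]}
{'t': 3.4, 'position': [484.137, 110.039, 63.88], 'ee_rot': [0.002, -0.146, 0.989, -0.0]}
{'t': 3.45, 'position': [484.488, 110.165, 64.194], 'ee_rot': [0.003, -0.146, 0.989, -0.0]}
```

jog_arm --commands '[-0.002,0,-0.05,0,0,0,-1,0,0,-0.04,0,0,0,-1,0,0,-0.022,0,0,0,-1,0,0,0,0,0,0,-1,0,0,0,0,0,0,1,0,0,0,0,0,0,1,0,0,0,0,0,0,1,0,0,0,0,0,0,1,0,0,0,0,0,0,1,0,0,0,0,0,0,1,0,0,0,0,0,0,1,0,0,0,0,0,0,1]' --squeeze 80

```text
t: 4.7
position: [483.3, 110.0, 7.3]
ee_rot: [0.002, -0.146, 0.989, -0.001]
wrist_force: [0.4, -1.4, 5.7]
finger_gap: 48.8
finger_force: 85.7
```

jog_arm --commands '[0,0,0.02,0,0,0,1,0,0,0.06,0,0,0,1,0,0,0.08,0,0,0,1,0,0,0.06,0,0,0,1,0,0,0.02,0,0,0,1,0,0,0,0,0,0,1]'

```text
t: 5.3
position: [482.0, 110.4, 126.4]
ee_rot: [0.001, -0.146, 0.989, 0.0]
wrist_force: [-0.2, -0.1, -4.0]
finger_gap: 48.9
finger_force: 84.9
```

jog_arm --commands '[0.0075,-0.041,0,0,0,-0.04,1,0.0147,-0.0814,0,0,0,-0.0783,1,0.0147,-0.0814,0,0,0,-0.0783,1,0.0147,-0.0814,0,0,0,-0.0783,1,0.0147,-0.0814,0,0,0,-0.0783,1,0.0147,-0.0814,0,0,0,-0.0783,1,0.0147,-0.0814,0,0,0,-0.0783,1,0.0147,-0.0814,0,0,0,-0.0783,1,0.007,-0.0404,0,0,0,-0.0383,1,0,0,0,0,0,0,1,0,0,0,0,0,0,1]'

```text
t: 6.4
position: [538.1, -214.7, 121.9]
ee_rot: [-0.003, 0.018, 1.0, 0.002]
wrist_force: [0.4, -1.0, -4.1]
finger_gap: 49.1
finger_force: 84.7
```

jog_arm --commands '[0,0,0,-0.004,-0.1165,0,1,0,0,0,-0.004,-0.1165,0,1,0,0,0,-0.004,-0.1165,0,1,0,0,0,-0.004,-0.1165,0,1,0,0,0,0,0,0,1,0,0,0,0,0,0,1,0,0,0,0,0,0,1]'

```text
t: 7.1
position: [540.4, -214.9, 125.2]
ee_rot: [0.121, 0.017, 0.992, -0.002]
wrist_force: [1.4, -0.0, -3.2]
finger_gap: 49.0
finger_force: 84.8
```

```bash
python3 - <<'E'
from h import *
c=snap('wrist','w2.png'); d=snap('top','top2.png'); e=snap('scene','scene2.png'); print(c['cam_to_world'].round(3).tolist())
s=bot.get_state(); print({k:np.round(s[k],3).tolist() for k in('t','q','position','ee_rot','wrist_force','wrist_torque')})
E
```

```text
[[0.033, 0.864, 0.502, 437.557], [0.999, -0.029, -0.017, -209.962], [0.0, 0.502, -0.865, 248.013], [0.0, 0.0, 0.0, 1.0]]
{'t': 7.25, 'q': [-0.561, -0.044, -0.227, 1.176, 0.122, -0.514], 'position': [540.765, -215.454, 125.645], 'ee_rot': [0.122, 0.017, 0.992, -0.002], 'wrist_force': [-0.57, 0.626, -3.849], 'wrist_torque': [-0.01, 0.469, 0.017]}
```

View pics/w2.png

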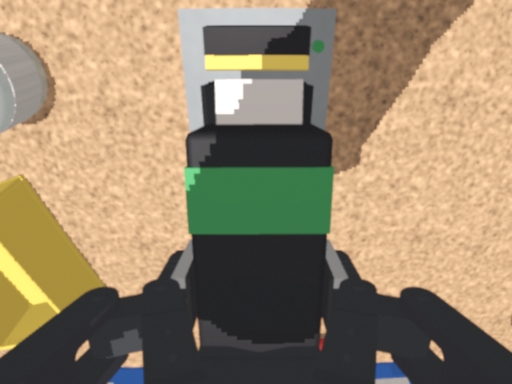

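The wrist view shows the tilted pack held over the cradle: tongue at x 215–304, row 80–125; lip at x 205–309, row 55–70. They are nearly centred on each other.

```bash
python3 - <<'E'
from h import *
c=load('w2'); im=c['pixels'].astype(np.uint8); hsv=cv2.cvtColor(im,cv2.COLOR_RGB2HSV)
H,S,V=[hsv[...,i].astype(int) for i in range(3)]
def rows(m,x0,x1,y0,y1,z,n):
    ys=[];
    for y in range(y0,y1):
        xs=np.where(m[y,x0:x1])[0]+x0
        if len(xs)>20: ys.append((y,xs[0]-.5,xs[-1]+.5))
    ys=np.array(ys)
    L=onz(c,ys[:,[1,0]],z);R=onz(c,ys[:,[2,0]],z); M=(L+R)/2
    print(n,len(ys),'rows',ys[0,0],ys[-1,0],'cols',np.median(ys[:,1]),np.median(ys[:,2]),'mid med',np.median(M,0).round(2),'width',np.median(np.linalg.norm(L-R,axis=1)).round(1),'first',M[0].round(1),'last',M[-1].round(1))
yl=(H>20)&(H<33)&(S>120)&(V>90)
rows(yl,195,320,50,72,28,'lip')
rows((S<70)&(V>120),208,312,82,120,104,'tongue')
rows((H>45)&(H<85)&(S>90),170,350,172,230,150,'green')
rows((S<45)&(V>80),165,345,14,22,12,'base')
b=onz(c,[[180,10],[335,10]],12); print(b.round(1))
# latch & cradle in w1 via top: none
E
```

```text
lip 16 rows 54.0 69.0 cols 260.5 307.5 mid med [ 469.05 -195.33   28.  ] width 29.6 first [ 464.4 -200.    28. ] last [ 473.  -212.4   28. ]
tongue 38 rows 82.0 119.0 cols 214.0 302.5 mid med [ 473.91 -211.48  104.  ] width 38.3 first [ 466.  -212.4  104. ] last [ 482.2 -211.5  104. ]
green 58 rows 172.0 229.0 cols 186.5 330.5 mid med [ 496.67 -212.07  150.  ] width 49.7 first [ 485.7 -211.6  150. ] last [ 508.8 -212.5  150. ]
base 8 rows 14.0 21.0 cols 177.5 335.5 mid med [ 443.28 -211.73   12.  ] width 100.8 first [ 441.2 -211.7   12. ] last [ 445.4 -211.5   12. ]
[[ 437.3 -260.1   12. ]
 [ 440.6 -161.9   12. ]]
```

```bash
python3 - <<'E'
from h import *
a=load('scene1')['pixels'].astype(np.uint8)[175:250,165:235]; b=load('scene2')['pixels'].astype(np.uint8)[130:250,150:270]
A=cv2.resize(a,(380,407),interpolation=cv2.INTER_CUBIC);B=cv2.resize(b,(407,407),interpolation=cv2.INTER_CUBIC)
cv2.imwrite('pics/cr2.png',np.hstack([A,B])[...,::-1])
E
```

```text
(no output)
```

View pics/cr2.png

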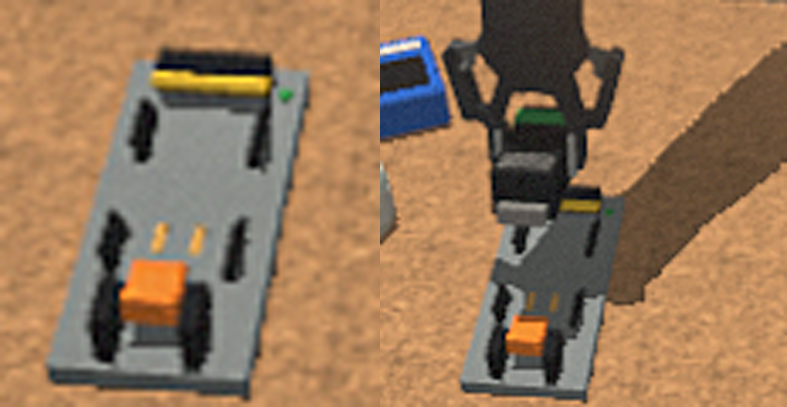

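The left crop shows the latch housing low: orange block about 28 mm high, side posts no higher. In the right crop the pack hangs tail-up above the cradle and nothing is blocked.

jog_arm --commands '[0.007,-0.0005,-0.02,0,0,0,1,0.007,-0.0005,-0.03,0,0,0,1,0.007,0,-0.03,0,0,0,1,0.007,0,-0.03,0,0,0,1,0,0,-0.02,0,0,0,1,0,0,-0.008,0,0,0,1,0,0,0,0,0,0,1,0,0,0,0,0,0,1,0,0,0,0,0,0,1]'

```text
t: 8.15
position: [554.8, -216.5, 57.6]
ee_rot: [0.123, 0.017, 0.992, -0.003]
wrist_force: [0.9, 0.1, -3.1]
finger_gap: 48.7
finger_force: 84.8
```

```bash
python3 - <<'E'
from h import *
c=snap('wrist','w3.png')
s=bot.get_state(); print({k:np.round(s[k],3).tolist() for k in('t','position','ee_rot','wrist_force','wrist_torque')})
im=c['pixels'].astype(np.uint8)[0:220,130:390]; cv2.imwrite('pics/w3c.png',cv2.resize(im,None,fx=2.7,fy=2.7,interpolation=cv2.INTER_CUBIC)[...,::-1])
E
```

```text
{'t': 8.2, 'position': [554.731, -216.454, 57.621], 'ee_rot': [0.123, 0.017, 0.992, -0.003], 'wrist_force': [0.627, 0.983, -4.084], 'wrist_torque': [-0.012, 0.394, -0.008]}
```

View pics/w3c.png

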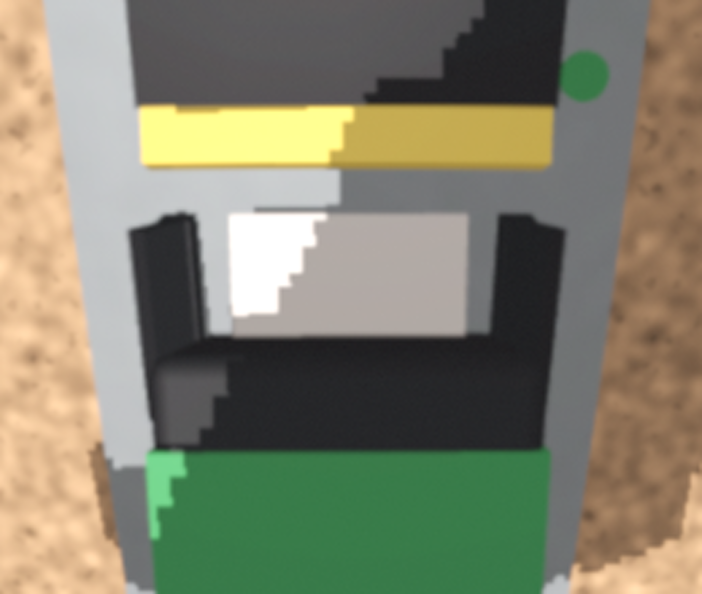

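The crop shows lip centre at x≈346, tongue centre at 348, guides' centre at 347 (6.5 px/mm). The pack is aligned sideways to within about 0.4 mm, with the tongue tip (row 213) clear of the lip edge (row 165).

```bash
python3 - <<'E'
from h import *
c=load('w3')
for n,r,z in(('tip top',213,40),('lip',165,31),('lip',165,25),('lip back',104,31)): print(n,z,onz(c,[130+347/2.7,r/2.7],z).round(1))
# tip height from tongue pixel width 36mm
T=c['cam_to_world']; o,d=ray(c,[[130+229/2.7,79],[130+468/2.7,79]]); k=36/np.linalg.norm(d[0]-d[1]); print('tip',(o+d.mean(0)*k).round(1))
o,d=ray(c,[[130+139/2.7,61],[130+553/2.7,61]]); k=64/np.linalg.norm(d[0]-d[1]); print('lip',(o+d.mean(0)*k).round(1))
E
```

```text
tip top 40 [[ 478.6 -212.6   40. ]]
lip 31 [[ 472.9 -212.4   31. ]]
lip 25 [[ 473.8 -212.5   25. ]]
lip back 31 [[ 464.  -212.1   31. ]]
tip [ 478.4 -212.4   40.8]
lip [ 472.2 -212.6   34.1]
```

jog_arm --commands '[0.002,0,-0.01,0,0,0,1,0,-0.0005,-0.012,0,0,0,1,0,0,-0.009,0,0,0,1,0,0,0,0,0,0,1,0,0,0,0,0,0,1]'

```text
t: 8.7
position: [554.6, -216.0, 40.2]
ee_rot: [0.121, 0.017, 0.992, -0.002]
wrist_force: [0.7, 0.5, -3.8]
finger_gap: 48.8
finger_force: 84.8
```

jog_arm --commands '[-0.006,0.0002,-0.0016,0,0,0,1,-0.006,0.0002,-0.0016,0,0,0,1,-0.006,0.0002,-0.0016,0,0,0,1,-0.006,0.0002,-0.0016,0,0,0,1,-0.003,0.0002,-0.0008,0,0,0,1,0,0,0,0,0,0,1,0,0,0,0,0,0,1]'

```text
t: 9.4
position: [541.8, -216.0, 37.8]
ee_rot: [0.122, 0.017, 0.992, -0.002]
wrist_force: [-1.0, -0.7, -1.5]
finger_gap: 48.6
finger_force: 84.9
```

```bash
python3 - <<'E'
from h import *
c=snap('wrist','w4.png')
s=bot.get_state(); print({k:np.round(s[k],3).tolist() for k in('t','position','ee_rot','wrist_force','wrist_torque')})
im=c['pixels'].astype(np.uint8)[0:220,130:390]; cv2.imwrite('pics/w4c.png',cv2.resize(im,None,fx=2.7,fy=2.7,interpolation=cv2.INTER_CUBIC)[...,::-1])
E
```

```text
{'t': 9.45, 'position': [541.774, -215.914, 37.68], 'ee_rot': [0.122, 0.017, 0.992, -0.002], 'wrist_force': [1.076, 0.369, -0.843], 'wrist_torque': [0.042, 0.439, 0.023]}
```

View pics/w4c.png

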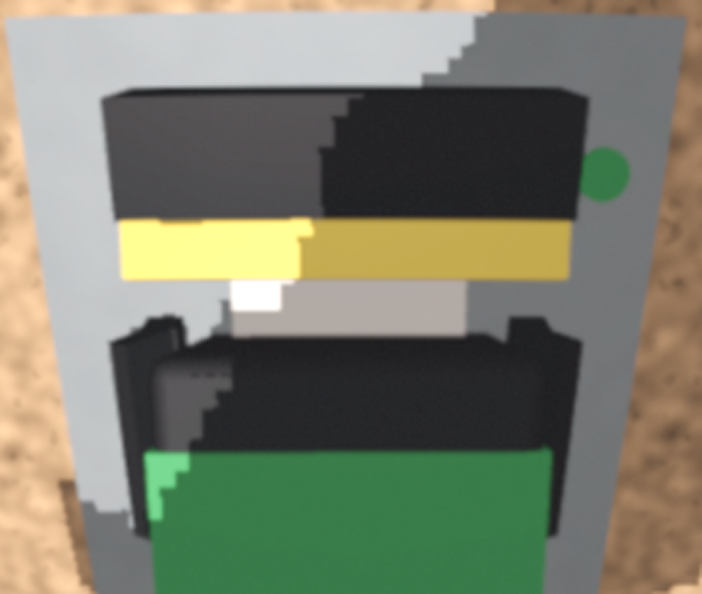

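The crop shows the tongue under the yellow lip: the lip edge is at row 280, with only rows 280–335 of the tongue still visible. Centring is good, with tongue and lip both at x≈347. It should be about 3 mm short of the stop, so I'll push in gently.

jog_arm --commands '[-0.003,0.0001,0,0,0,0,1,-0.002,0,0,0,0,0,1,0,0,0,0,0,0,1,0,0,0,0,0,0,1]'

```text
t: 9.85
position: [540.1, -215.9, 38.0]
ee_rot: [0.123, 0.017, 0.992, -0.002]
wrist_force: [3.3, 0.3, -2.0]
finger_gap: 48.6
finger_force: 84.9
```

jog_arm --commands '[-0.002,0,0,0,0,0,1,0,0,0,0,0,0,1,0,0,0,0,0,0,1]'

```text
t: 10.15
position: [539.9, -215.9, 38.3]
ee_rot: [0.124, 0.017, 0.992, -0.002]
wrist_force: [6.0, -0.6, -2.8]
finger_gap: 49.2
finger_force: 84.8
```

jog_arm --commands '[0.0008,0,-0.0026,0.0012,0.0333,0,1,0.0008,0,-0.0026,0.0012,0.0333,0,1,0.0008,0,-0.0026,0.0012,0.0333,0,1,0.0008,0,-0.0026,0.0012,0.0333,0,1,0.0008,0,-0.0026,0.0012,0.0333,0,1,0,0,0,0,0,0,1,0,0,0,0,0,0,1]'

```text
t: 10.85
position: [541.3, -216.0, 31.4]
ee_rot: [0.08, 0.017, 0.997, -0.002]
wrist_force: [5.5, 0.4, -1.6]
finger_gap: 48.8
finger_force: 85.1
```

jog_arm --commands '[0.0006,0,-0.0027,0.0012,0.0333,0,1,0.0006,0,-0.0027,0.0012,0.0333,0,1,0.0005,0,-0.0027,0.0012,0.0333,0,1,0.0005,0,-0.0027,0.0012,0.0333,0,1,0,0,0,0,0,0,1,0,0,0,0,0,0,1]'

```text
t: 11.45
position: [541.8, -216.2, 26.0]
ee_rot: [0.044, 0.017, 0.999, -0.001]
wrist_force: [3.5, -0.4, 4.8]
finger_gap: 48.6
finger_force: 86.7
```

jog_arm --commands '[0.0004,0,-0.0028,0.0012,0.0333,0,1,0.0004,0,-0.0028,0.0012,0.0333,0,1,0.0004,0,-0.0028,0.0012,0.0333,0,1,0.0004,0,-0.0028,0.0012,0.0333,0,1,0.0004,0,-0.0028,0.0012,0.0333,0,1,0,0,0,0,0,0,1,0,0,0,0,0,0,1]'

```text
t: 12.15
position: [542.2, -216.2, 19.3]
ee_rot: [-0.0, 0.017, 1.0, -0.001]
wrist_force: [1.4, 0.7, 8.3]
finger_gap: 48.9
finger_force: 87.2
```

```bash
python3 - <<'E'
from h import *
s=bot.get_state(); print({k:np.round(s[k],3).tolist() for k in('t','q','position','ee_rot','wrist_force','wrist_torque')})
E
```

```text
{'t': 12.15, 'q': [-0.494, 0.257, -0.093, 1.221, -0.001, -0.46], 'position': [542.234, -216.192, 19.335], 'ee_rot': [-0.0, 0.017, 1.0, -0.001], 'wrist_force': [1.429, 0.739, 8.27], 'wrist_torque': [-0.085, -0.117, 0.028]}
```

jog_arm --commands '[0,0,-0.003,0.0006,0.017,0,1,0,0,-0.003,0.0006,0.017,0,1,0,0,-0.002,0.0006,0.017,0,1,0,0,0,0,0,0,1,0,0,0,0,0,0,1]'

```text
t: 12.65
position: [541.7, -216.1, 19.2]
ee_rot: [-0.014, 0.017, 1.0, -0.0]
wrist_force: [-7.8, 2.9, 22.9]
finger_gap: 48.8
finger_force: 89.3
```

```bash
python3 - <<'E'
from h import *
s=bot.get_state(); print({k:np.round(s[k],3).tolist() for k in('t','position','ee_rot','wrist_force','wrist_torque')})
a=snap('scene','scene3.png')['pixels'].astype(np.uint8)[165:255,155:245]; b=snap('top','top3.png')['pixels'].astype(np.uint8)[140:240,280:355]
A=cv2.resize(a,(420,420),interpolation=cv2.INTER_CUBIC);B=cv2.resize(b,(315,420),interpolation=cv2.INTER_CUBIC)
cv2.imwrite('pics/cr3.png',np.hstack([A,B])[...,::-1])
E
```

```text
{'t': 12.65, 'position': [541.694, -216.139, 19.193], 'ee_rot': [-0.014, 0.017, 1.0, -0.0], 'wrist_force': [-7.813, 2.886, 22.879], 'wrist_torque': [0.71, 0.953, -0.036]}
```

View pics/cr3.png

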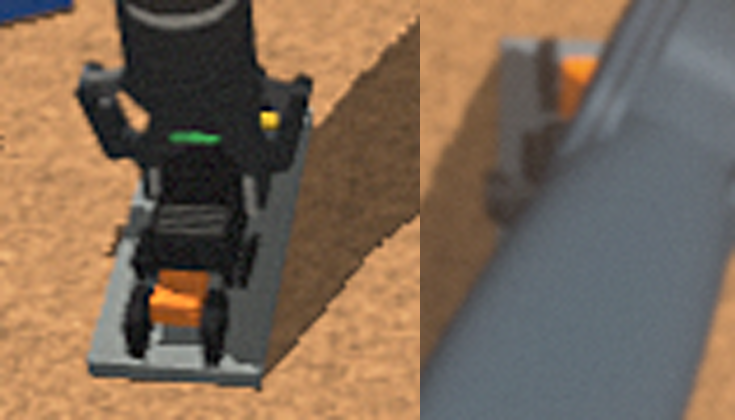

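The scene crop shows the pack flat in the cradle with its tail against the orange latch (crop (180,290)) and the grey foot hidden beneath it. Height held at 19.2 mm while force rose to 23 N, so it is on the floor. I'll ease off the load, release and check.

jog_arm --commands '[0,0,0.004,-0.0018,-0.051,0,1,0,0,0.004,0,0,0,1,0,0,0.001,0,0,0,1,0,0,0,0,0,0,1]'

```text
t: 13.15
position: [542.3, -216.2, 19.2]
ee_rot: [-0.0, 0.017, 1.0, -0.0]
wrist_force: [3.1, -1.1, 6.9]
finger_gap: 49.1
finger_force: 87.0
```

jog_arm --commands '[0,0,0,0,0,0,-0.2,0,0,0,0,0,0,-0.5,0,0,0,0,0,0,-1,0,0,0,0,0,0,-1,0,0,0,0,0,0,-1,0,0,0,0,0,0,-1,0,0,0,0,0,0,-1,0,0,0,0,0,0,-1]'

```text
t: 13.95
position: [542.1, -215.7, 18.9]
ee_rot: [-0.0, 0.017, 1.0, 0.0]
wrist_force: [-0.2, -0.7, 0.6]
finger_gap: 85.5
finger_force: 0.0
```

jog_arm --commands '[0,0,0.01,0,0,0,-1,0,0,0.03,0,0,0,-1,0,0,0.05,0,0,0,-1,0,0,0.07,0,0,0,-1,0,0,0.08,0,0,0,-1,-0.06,0,0.06,0,0,0,-1,-0.08,0,0.06,0,0,0,-1,-0.08,0,0.04,0,0,0,-1,-0.06,0,0,0,0,0,-1,0,0,0,0,0,0,-1,0,0,0,0,0,0,-1]'

```text
t: 15.05
position: [402.4, -216.0, 220.4]
ee_rot: [0.001, 0.018, 1.0, -0.001]
wrist_force: [-0.5, 0.0, 0.9]
finger_gap: 85.5
finger_force: 0.0
```

```bash
python3 - <<'E'
from h import *
s=bot.get_state(); print({k:np.round(s[k],3).tolist() for k in('t','position','wrist_force')})
w=snap('wrist','w5.png')['pixels'].astype(np.uint8)
a=snap('scene','scene4.png')['pixels'].astype(np.uint8)[175:250,165:235]; b=snap('top','top4.png')['pixels'].astype(np.uint8)[140:240,280:355]
A=cv2.resize(a,(392,420),interpolation=cv2.INTER_CUBIC);B=cv2.resize(b,(315,420),interpolation=cv2.INTER_CUBIC)
cv2.imwrite('pics/cr4.png',np.hstack([A,B])[...,::-1])
E
```

```text
{'t': 15.05, 'position': [402.352, -216.005, 220.362], 'wrist_force': [-0.521, 0.023, 0.886]}
```

View pics/cr4.png

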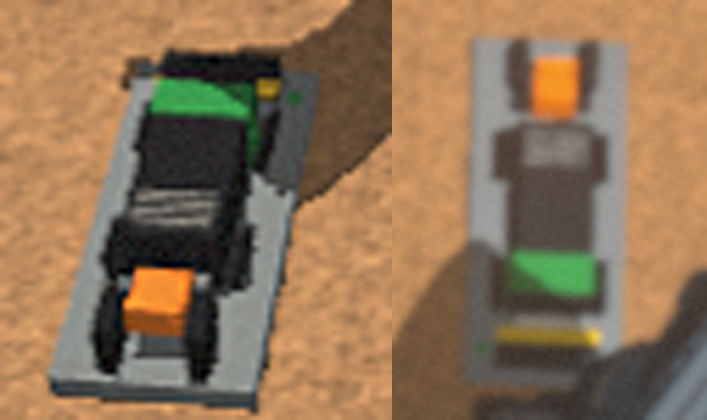

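The views show the pack seated between the guides. The tongue is under the lip (top crop (545,337)) and the orange latch is at its original place against the tail (555,85). I'll check this in numbers against the first pictures.

```bash
python3 - <<'E'
from h import *
def om(n,box):
    c=load(n); h=cv2.cvtColor(c['pixels'].astype(np.uint8),cv2.COLOR_RGB2HSV).astype(int); x0,y0,x1,y1=box
    m=((h[...,0]>4)&(h[...,0]<18)&(h[...,1]>190)&(h[...,2]>150))[y0:y1,x0:x1]; ys,xs=np.where(m); return len(xs),(xs.mean()+x0).round(2),(ys.mean()+y0).round(2),xs.min()+x0,xs.max()+x0,ys.min()+y0,ys.max()+y0
for n in('top1','top4'): print(n,om(n,(300,145,335,172)))
for n in('scene1','scene4'): print(n,om(n,(180,215,208,240)))
# predicted pixels of pack's top tail corners, home vs propped 8 deg
o=np.array([542.5,-215.6,12]); y=np.radians(-2); X=np.array([np.cos(y),np.sin(y),0]);Y=np.array([-np.sin(y),np.cos(y),0]);Z=np.array([0,0,1.])
for th in(0,8):
    t=np.radians(th); Xt=X*np.cos(t)+Z*np.sin(t); Zt=-X*np.sin(t)+Z*np.cos(t); nose=o-78*X
    P=[nose+(x+78)*Xt+yy*Y+40*Zt for x in(60,) for yy in(-25,25)]
    a=proj(load('scene4'),P); b=proj(load('top4'),P)
    print(th,'scene crop',((a-[165,175])*5.6).round(0).tolist(),'top crop',((b-[280,140])*[4.2,4.2]+[392,0]).round(0).tolist())
E
```

```text
top1 (112, np.float64(318.43), np.float64(160.35), np.int64(314), np.int64(323), np.int64(155), np.int64(166))
top4 (111, np.float64(318.46), np.float64(160.3), np.int64(314), np.int64(323), np.int64(155), np.int64(166))
scene1 (79, np.float64(193.09), np.float64(227.29), np.int64(187), np.int64(198), np.int64(223), np.int64(232))
scene4 (89, np.float64(193.18), np.float64(226.94), np.int64(187), np.int64(198), np.int64(223), np.int64(233))
0 scene crop [[112.0, 233.0], [215.0, 240.0]] top crop [[595.0, 116.0], [515.0, 113.0]]
8 scene crop [[111.0, 196.0], [214.0, 203.0]] top crop [[599.0, 121.0], [519.0, 118.0]]
```

View pics/w5.png

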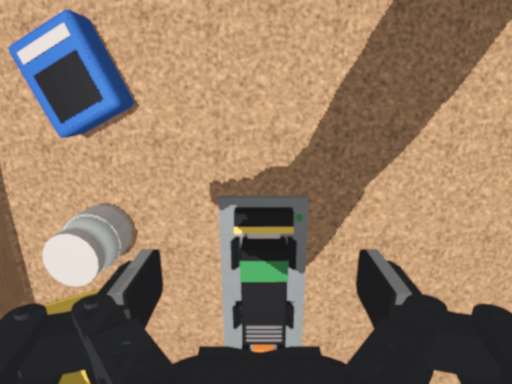

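The wrist view shows the pack at (263,290) straight in the cradle, lip over the tongue at (263,230), with the gripper clear. The latch is back at its starting pixels and the tail edge matches the flat prediction (row ≈233, against ≈200 if propped), so I'm handing in.

```bash
python3 -c "
from h import *
print(bot.finish_job())"
```

```text
the job is handed in; nothing more can be done
None
```

The green-banded pack is on charge: tongue hooked under the lip, pack flat on the pocket floor and latch back over the foot by camera check, arm clear of everything, handed in at about 15 s; no verdict was returned.

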